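Free the stuck analyser drawer

TASK

One of the analyser's three sample drawers has stayed shut while the other two have been pulled out. Take the release rod from its stand, push it through the slot in the top of the shut module to press the hidden latch tab fully down, so that this drawer comes out as far as the tab drives it, then put the rod back upright in its stand. Feel for the tab gently without ramming the rod, do not poke the other two modules, leave their drawers out, and leave the glassware and the jar alone.

Things in the scene. Friction and masses are not known exactly. Their poses are not given: they have to be found in the camera images.
- rod_grip (a point): Centre of the black cylindrical handle of the release rod (handle 26 mm across, 45 mm high; a steel shaft 8 mm across runs down 75 mm from the handle's underside). Its z axis points up the rod. The flat tip lies 97.5 mm below this point, the handle's top 22.5 mm above. About 70 g. At the start it hangs upright in the stand, shaft in the bore, handle's underside resting on the stand's top.
- rod_tip (a point): The flat lower tip of the release rod, on its axis.
- rod: The release rod; origin at its tip.
- stand: Fixed grey block 70 x 70 mm, 90 mm high, with an upright bore 19 mm across through its middle. Origin: centre of its underside on the table. The rod's handle rests on its top, so that the tip hangs 15 mm above the table and the handle's centre is 112.5 mm above it.
- mod_a: One of three identical white analyser modules side by side (118 mm pitch along y, in any order) on a dock plate: box 160 deep (x), 112 wide (y), 100 mm high. Origin: centre of its underside, 8 mm above the table; z up, its drawer faces -x. Its slot is point slot_a.
- mod_b: As mod_a; its slot is point slot_b.
- mod_c: As mod_a; its slot is point slot_c.
- slot_a (a point): Centre of the mouth of the release slot in the flat top of mod_a, 108 mm above the table: 13 mm wide (module's x), 44 mm long (module's y), straight upright walls. All three slots are alike: a hard flat deck 21 mm below the mouth, broken by one gap 15 mm long (y), as wide as the slot; the latch tab lies under the deck and is reached only through this gap.
- slot_b (a point): As slot_a, for mod_b. In every slot the gap's centre may lie anywhere within 13 mm either side of the slot's middle (along the module's y), differs between modules and is not shown: find it by touch. The rod's shaft (8 mm) must be wholly over the gap to go through.
- slot_c (a point): As slot_a, for mod_c. In the shut module the tab's top is 23 mm below the mouth, 2 mm under the deck's top; it gives under about 7 N, goes 9 mm down to a stop (32 mm below the mouth) and stays where left. Deck and stop do not yield. In a module whose drawer is out the tab is already down at the stop.
- drawer_a (a joint): Sliding sample drawer of module a: 0 = shut (its grey full-height front, 6 mm thick, against the housing), grows as it stands out to -x, in m. A shut drawer is driven out by its latch tab in proportion, 28 mm once the tab is fully down; it has no grip to pull by. A drawer that is already out stands 36 to 50 mm out.
- drawer_b (a joint): As drawer_a, for mod_b.
- drawer_c (a joint): As drawer_a, for mod_c.
- flask_1: Glass conical flask 1, 64 mm across the foot, 100 mm high, on the yellow tray; origin at the centre of its underside. A bystander.
- flask_2: Glass conical flask 2, 64 mm across the foot, 100 mm high, on the yellow tray; origin at the centre of its underside. A bystander.
- flask_3: Glass conical flask 3, 64 mm across the foot, 100 mm high, on the yellow tray; origin at the centre of its underside. A bystander.
- jar: Closed jar with a white cap, 68 mm across, 100 mm high; origin at the centre of its underside. A bystander.
There are look-alikes about, which are no part of the job. What is shaped like the stand but blue or green is not meant.

How it is judged:
By the outcome, as a careful person would: the job done as asked, in the order asked, and still so for the second after the job is handed in, with the robot touching nothing.
It also fails if it takes over 58 s, if anything falls off the work surface, if the arm or the gripper's body presses on something with over 40 N, if the wrist force passes 120 N, or if a joint passes its speed limit or range.

ROBOT

A 6-joint arm with a two-finger parallel gripper is mounted at the origin on the work surface. World frame = base frame: x ahead of the robot, y to its left, z up, the work surface at z = 0. Lengths are in mm, angles in rad, forces in N, time in s.
With the tool pointing down it reaches from about 350 to 975 mm from the base axis. Payload 7.1 kg.
Tool frame: the origin (TCP) lies at the centre of the arm's flange, where the gripper is bolted on; the fingertips stand 182 mm ahead of it and the grasp point (between the pads) lies 163 mm ahead of it; z points along the fingers, y is the line along which they close (so a half turn about z gives the same grasp; the last joint's range is limited). The gripper opens to 88 mm and grips with 3 to 60 N. Pads are 20 mm wide; open, the fingers measure 115 mm over their backs; the gripper's body (75 mm by 178 mm) begins 61 mm behind the grasp point.
Start: joints at [1.266, 0.423, 1.63, -0, 1.089, -0.019], TCP at [176.172, 599.641, 404.675] pointing down, gripper open.
Joint ranges: [-3, 3], [-0.9, 2.11], [0.09, 2.58], [-1.31, 4.45], [0.11, 2.69], [-2.54, 2.54]. Speed limits (rad/s): [2.39, 2.39, 3.01, 3.14, 3.14, 3.14].

INTERFACE

Orientations are given as a rotation vector (axis times angle).
In Python, from workcell import readout, get_image, ctrl gives the robot as it stands.
- The arm moves only by the tool step_arm, never from a script. Its argument "targets" is a list that holds one entry, the list of rows, each a list of 7 numbers: the shift along the world's x, y, z as a fraction of full scale, then the turn, a rotation vector about the world's x, y, z as a fraction of full scale, then the opening, from 0 (shut) to 1 (fully open). In form: [[[dx, dy, dz, wx, wy, wz, claw], ...]]. A call has exactly 5 rows; each row shifts and turns the commanded pose from where the row before left it; what a row does not reach is not made up. Full scale, the value 1, is 0.05 m for a shift and 4 degrees for a turn. A row lasts 1/8 s, in which the tool goes at most 62.5 mm and 10.7 degrees, less where a joint would pass 70% of its speed; a pose out of reach is approached as far as the arm can. A call with a number of a shift or a turn outside -1 to 1 is refused whole. A call with a gripper value outside its range is refused whole. The fingers move at their own pace and stop on an object; the grip force is fixed at half the most. Time passes only in rows, so rows that do not move let the fingers close, or fill a call up. It gives the time, the measured TCP pose, the force, the opening and the grip force at its end, in the units of the state.
- readout.get_obs(): the state, without advancing time (a new reading comes with each control period).
- get_image(name): name is "scene" or "top"; returns a dict with "pixels" (420x560x3 uint8, red, green, blue), "intrinsics" (3x3 intrinsics, pixels), "extrinsics" (4x4, takes a point from world to camera coordinates). Camera axes: x right, y down, z forward; pixel columns grow to the right and rows downward; lengths in mm; the calibration is good to about 2 mm. A picture is of the moment at which its call begins. There is no depth.
- ctrl.close_job(): hands the job in; it is judged then, once.
The state is a dict: "t": time; "qpos": joint angles; "qvel": joint speeds; "joint_torque": joint torques, N m; "ee_pos": TCP position; "orientation": TCP orientation; "ft_force": force on the tool from outside, world axes, zero at the start; "moment": the same for the moment, N m; "width": finger opening in mm; "grasp_force": force on a finger pad.
Only numpy, scipy, OpenCV 4.12 (cv2) and the standard library are available. Lean on these libraries where they do the work, as an engineer would, in place of code of your own. Each camera call takes 0.05 s, during which the arm holds its last target. There are 200 camera calls.

## Working session

There is one attempt and no reset: what is moved stays moved. The work goes in short steps, Python scripts to look and compute and a tool call to move; the robot and the scene stay as the last step left them, time stands still between calls to the robot, and variables do not carry over. Pictures are saved under pics/ and viewed, at most 10 in all, crops included, and the job is handed in when it is done.

Besides the shell and the picture viewer there is one more tool, called after "Request:" in YAML: its name, and indented under it one key for each argument. step_arm: Moves the arm, as the interface text tells. Shift numbers are shares of 0.05 m and turn numbers shares of 4 degrees, none past 1 either way. Its arguments: {"type":"object","properties":{"targets":{"type":"array"}},"required":["targets"]}

```bash
mkdir -p pics; ls; cat > h.py <<'E'
import numpy as np, cv2
from workcell import readout, get_image, ctrl
def snap(n,f):
    d=get_image(n); cv2.imwrite(f'pics/{f}.png',cv2.cvtColor(d['pixels'],cv2.COLOR_RGB2BGR)); np.savez(f'pics/{f}.npz',**d); return d
def load(f): return np.load(f'pics/{f}.npz')
def ray(d,u,v,z):
    K,E=d['intrinsics'],d['extrinsics']; R,t=E[:3,:3],E[:3,3]
    c=-R.T@t; r=R.T@np.linalg.solve(K,[u,v,1.]); return c+r*(z-c[2])/r[2]
def proj(d,p):
    q=d['extrinsics'][:3,:3]@np.array(p,float)+d['extrinsics'][:3,3]; q=d['intrinsics']@q; return q[:2]/q[2]
E
python3 - <<'E'
from h import *
for n in('scene','top'):
    d=snap(n,n+'0'); E=d['extrinsics']; print(n,(-E[:3,:3].T@E[:3,3]).round(),d['intrinsics'][0,0])
o=readout.get_obs(); print(o)
E
```

```text
pics
scene [1136. 1107.  935.] 467.22398459251923
top [ 286.   45. 1475.] 488.6305088036398
{'t': 0.1, 'qpos': array([ 1.26599950e+00,  4.23733386e-01,  1.63061973e+00,  2.57333760e-05,
        1.08859593e+00, -1.90023015e-02]), 'qvel': array([-0.00172895, -0.0025028 , -0.00225224,  0.00072355,  0.00086875,
        0.00033753]), 'joint_torque': array([-5.22613846e-04, -5.45611775e+01, -2.74326718e+01,  6.44217641e-02,
        1.89283997e-02, -2.92934897e-05]), 'ee_pos': array([176.09597094, 599.40896694, 403.99622358]), 'orientation': array([-4.47382875e-01, -3.10933008e+00,  2.09681360e-03]), 'ft_force': array([-0.41063882,  0.8596543 , -0.90597163]), 'moment': array([ 0.03703722,  0.04504388, -0.0269569 ]), 'grasp_force': 0.0, 'width': 87.88577627892832}
```

View pics/scene0.png

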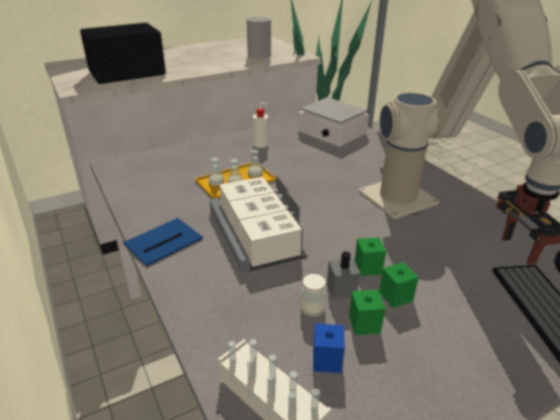

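View pics/top0.png

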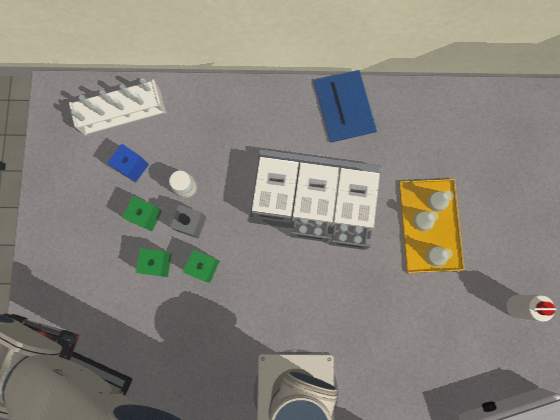

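The shut drawer is the leftmost module in the top view, with its slot near (277,179) and no drawer front showing. The other two drawers stand out at (311,228) and (350,233). The grey stand with the rod is near (187,219), with the jar close by at (182,184).

```bash
python3 - <<'E'
from h import *
d=load('top0'); im=cv2.imread('pics/top0.png'); g=cv2.cvtColor(im,cv2.COLOR_BGR2GRAY)
def comps(mask,x0,y0,x1,y1,mina):
    n,l,s,c=cv2.connectedComponentsWithStats(mask[y0:y1,x0:x1].astype('uint8'))
    return [(s[i,4],c[i]+[x0,y0],s[i,:4]+[x0,y0,0,0]) for i in range(1,n) if s[i,4]>=mina]
print('rod'); 
for a,c,b in comps(g<50,165,195,212,245,10): print(a,c.round(1),b,ray(d,*c,135).round(1))
print('slots')
for a,c,b in comps(g<150,262,165,375,200,25): print(a,c.round(1),b,ray(d,*c,108).round(1))
m=((g>200)).astype('uint8')[140:245,245:390]
for k in cv2.findContours(m,0,2)[0]:
    if cv2.contourArea(k)>500:
        r=cv2.minAreaRect(k+np.array([245,140])); P=np.array([ray(d,*p,108)[:2] for p in cv2.boxPoints(r)]); print('white',P.round(1).tolist(),P.mean(0))
big=[cv2.resize(g[160:250,150:290],None,fx=5,fy=5,interpolation=cv2.INTER_CUBIC)]
cv2.imwrite('pics/c1.png',cv2.resize(im[150:260,150:300],None,fx=5,fy=5,interpolation=cv2.INTER_CUBIC))
s=load('scene0'); gs=cv2.cvtColor(cv2.imread('pics/scene0.png'),cv2.COLOR_BGR2GRAY)
for a,c,b in comps(gs<45,335,245,356,275,10): print('rod scene',a,c,b,ray(s,*c,112.5))
E
```

```text
rod
68 [183.8 219.1] [179 214  10  11] [481.6 318.  135. ]
slots
61 [296.4 182. ] [294 165   6  35] [596.4   6.4 108. ]
251 [352.9 169.8] [324 165  51  35] [ 634.1 -156.1  108. ]
67 [276.5 179.3] [268 176  17   7] [603.4  63.5 108. ]
68 [316.7 184.9] [309 182  17   6] [588.4 -51.9 108. ]
64 [358.1 190.7] [350 188  16   6] [ 572.9 -170.3  108. ]
white [[482.8, -100.4], [639.8, -122.6], [625.4, -234.1], [468.9, -209.8]] [ 554.21352385 -166.71289951]
white [[496.8, 13.7], [654.6, -5.3], [641.5, -113.8], [484.0, -92.8]] [569.20098179 -49.5458793 ]
white [[513.5, 132.4], [671.0, 114.2], [656.5, 3.3], [499.4, 23.5]] [585.10651374  68.37111001]
rod scene 105 [344.88571429 260.6       ] [341 253   8  16] [488.27521277 323.34332421 112.5       ]
```

View pics/c1.png

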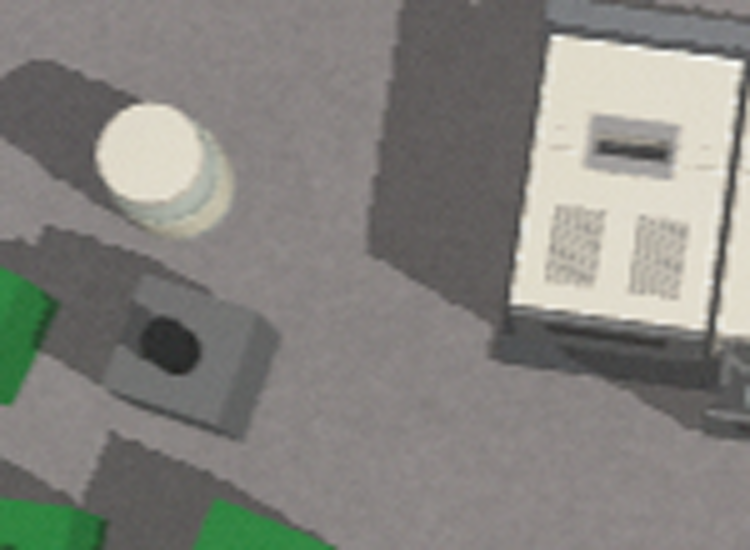

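The crop shows the slot centred near crop (633,150), i.e. (276.2,179.6) in the full picture, in a grey frame. Ray casting puts it at about (603.4, 64). The rod handle is at about (486.5, 323). I'll move over the rod next.

Request:
step_arm:
  targets:
    - [[0.9, -0.8, 0, 0, 0, 0, 1], [0.9, -0.8, 0, 0, 0, 0, 1], [0.9, -0.8, 0, 0, 0, 0, 1], [0.9, -0.8, 0, 0, 0, 0, 1], [0.9, -0.8, 0, 0, 0, 0, 1]]

```text
t: 0.72
ee_pos: [402.3, 398.1, 404.5]
orientation: [-0.447, -3.109, 0.0]
ft_force: [1.0, 0.9, -0.4]
width: 87.8
grasp_force: 0.0
```

```bash
python3 - <<'E'
from h import *
d=load('top0'); im=cv2.imread('pics/top0.png'); hsv=cv2.cvtColor(im,cv2.COLOR_BGR2HSV); g=hsv[...,2]
# stand corners by hand-read crop coords -> checked against 70 mm
for n,c in dict(TL=(140,275),TR=(254,312),BR=(218,427),BL=(107,386)).items():
    p=ray(d,*((np.array(c)+.5)/5-.5+150),90); print(n,p.round(1))
print(g[205:240:2,168:210:2])
E
```

```text
TL [529.9 346.8  90. ]
TR [509.1 280.6  90. ]
BR [442.6 298.5  90. ]
BL [465.5 362.6  90. ]
[[ 98  94  95  98  92 107 112  96  96  96 141 134 141 136 140 142 141 136
  136 135 140]
 [ 90  96  93  94  95 113 114 118 115 114  95  94 134 134 136 138 136 134
  141 141 136]
 [ 93  94  97  90 100 118 113 113 114 115 113 115 114 139 139 137 135 137
  138 138 139]
 [ 97  98  98  91  84  86 114 113 115 116 110 115 113 115 114 116 132 137
  139 134 131]
 [ 95  96  96  94  81  82  85  68  96 113 115 117 114 117 116 117 114 111
  141 134 136]
 [ 93  93  93  88  83  76  50  51  49  68 117 115 114 115 116 114 108 100
  111 132 133]
 [ 95  96  94  83  83  56  44  51  49  48  45 117 117 112 116 117 102 101
  102 124 137]
 [ 94  93  92 114  81  60  50  49  49  51  43  94 117 116 116 114 100  99
  101 127 135]
 [ 96  98 106 116 116  70  51  47  50  48  43  96 116 115 115 105  99 101
  112 129 132]
 [ 91  97 112 117 115 113 115  59  43  45  64 115 114 115 117 100  99 101
  123 137 136]
 [ 93 102 115 114 113 115 112 115 113 110 113 114 117 116 107  99 101 100
  132 135 134]
 [140 128 113 113 115 118 114 113 112 113 114 117 115 116 106  99 100 108
  135 135 141]
 [138 140 124  78  99 116 115 115 115 115 116 114 117 115  99  97  98 132
  139 137 140]
 [140 135 135 138 127  81  77  95 114 116 112 117 116 107  96  99 105 137
  138 136 135]
 [136 139 135 139 138 137 128 123  83  78  99 116 115 102  99 100 119 134
  136 137 136]
 [138 135 138 140 139 142 141 138 135 138 119  81  78  95  98  99 126 135
  142 141 133]
 [141 144  95 120 138 144 138 140 137 137 140 133 133 119  87 103 136 135
  133 133 139]
 [135 121  97  92  92  95 137 137 135 138 141 135 133 138 137 139 135 132
  140 140 137]]
```

Request:
step_arm:
  targets:
    - [[0.85, -0.77, 0, 0, 0, 0, 1], [0.85, -0.77, 0, 0, 0, 0, 1], [0, 0, -0.84, 0, 0, 0, 1], [0, 0, -0.84, 0, 0, 0, 1], [0, 0, -0.84, 0, 0, 0, 1]]

```text
t: 1.35
ee_pos: [486.2, 322.2, 277.3]
orientation: [-0.448, -3.109, 0.0]
ft_force: [0.1, 0.4, 0.3]
width: 87.8
grasp_force: 0.0
```

Request:
step_arm:
  targets:
    - [[0, 0, 0, 0, 0, 0, 1], [0, 0, 0, 0, 0, 0, 0], [0, 0, 0, 0, 0, 0, 0], [0, 0, 0, 0, 0, 0, 0], [0, 0, 0, 0, 0, 0, 0]]

```text
t: 1.98
ee_pos: [486.3, 322.8, 279.5]
orientation: [0.447, 3.109, 0.001]
ft_force: [0.8, -0.1, 0.3]
width: 51.1
grasp_force: 0.0
```

Request:
step_arm:
  targets:
    - [[0, 0, 0, 0, 0, 0, 0], [0, 0, 0, 0, 0, 0, 0], [0, 0, 0, 0, 0, 0, 0], [0, 0, 0, 0, 0, 0, 0], [0, 0, 0, 0, 0, 0, 0]]

```text
t: 2.6
ee_pos: [486.1, 322.6, 278.6]
orientation: [-0.447, -3.109, 0.0]
ft_force: [-0.6, -0.5, 1.1]
width: 25.7
grasp_force: 30.0
```

Request:
step_arm:
  targets:
    - [[0, 0, 0.4, 0, 0, 0, 0], [0, 0, 0.75, 0, 0, 0, 0], [0, 0, 0.75, 0, 0, 0, 0], [0, 0, 0.7, 0, 0, 0, 0], [0, 0, 0, 0, 0, 0, 0]]

```text
t: 3.22
ee_pos: [486.8, 323.0, 411.2]
orientation: [0.447, 3.105, 0.006]
ft_force: [0.3, -0.2, -1.3]
width: 25.4
grasp_force: 30.0
```

Request:
step_arm:
  targets:
    - [[0.3, -0.7, 0, 0, 0, 0, 0], [0.4, -0.9, 0, 0, 0, 0, 0], [0.4, -0.9, 0, 0, 0, 0, 0], [0.4, -0.9, 0, 0, 0, 0, 0], [0.4, -0.9, 0, 0, 0, 0, 0]]

```text
t: 3.85
ee_pos: [581.2, 106.1, 406.7]
orientation: [-0.447, -3.107, 0.001]
ft_force: [1.2, 0.3, -1.2]
width: 25.6
grasp_force: 30.0
```

Request:
step_arm:
  targets:
    - [[0.2, -0.5, 0, 0, 0, 0, 0], [0.22, -0.36, -0.5, 0, 0, 0, 0], [0, 0, 0, 0, 0, 0, 0], [0, 0, 0, 0, 0, 0, 0], [0, 0, 0, 0, 0, 0, 0]]

```text
t: 4.47
ee_pos: [602.0, 65.5, 384.0]
orientation: [0.446, 3.109, 0.0]
ft_force: [-0.1, 0.3, -0.5]
width: 25.0
grasp_force: 30.0
```

```bash
python3 - <<'E'
from h import *
d=snap('scene','scene1'); t=snap('top','top1'); o=readout.get_obs(); print(o['ee_pos'],o['ft_force'],o['width'])
for k,x in(('scene',d),('top',t)): print(k,proj(x,[603.4,64,108]),proj(x,[603.4,64,120]))
u=proj(d,[603.4,64,130]).astype(int)
a=cv2.imread('pics/scene1.png')[u[1]-50:u[1]+50,u[0]-50:u[0]+50]
v=proj(t,[603.4,64,108]).astype(int); b=cv2.imread('pics/top1.png')[v[1]-50:v[1]+50,v[0]-50:v[0]+50]
print(u,v)
cv2.imwrite('pics/c2.png',cv2.resize(np.hstack([a,b]),None,fx=4,fy=4,interpolation=cv2.INTER_CUBIC))
E
```

```text
[602.05158738  65.37109889 384.2705234 ] [ 0.34561092 -0.57876057 -1.24717718] 25.50397984658601
scene [264.44296632 225.61148595] [264.40358799 222.39806891]
top [276.30013194 179.33815311] [276.25265951 178.38075452]
[264 219] [276 179]
```

View pics/c2.png

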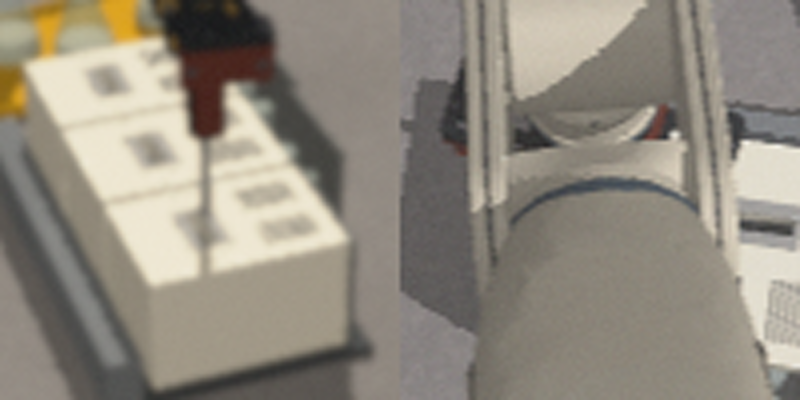

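The left crop (scene) shows the shaft at crop x≈205, standing over the slot frame at about (200,225). The dark line below it is its shadow. The arm hides the slot in the top view. I'll compare shaft and slot columns numerically.

```bash
python3 - <<'E'
from h import *
s0=cv2.cvtColor(cv2.imread('pics/scene0.png'),cv2.COLOR_BGR2GRAY); s1=cv2.cvtColor(cv2.imread('pics/scene1.png'),cv2.COLOR_BGR2GRAY)
d=load('scene1')
print(s0[218:234,252:278]); print(s1[202:232,257:273])
p=np.array([602.2,64.6,120])
for q in(p,p+[1,0,0],p+[0,1,0],[603.4,64,108]):print(proj(d,q))
E
```

```text
[[213 215 218 220 220 219 220 222 223 223 223 225 225 224 224 224 225 224
  224 220 210 192 174 164 166 172]
 [222 223 223 223 222 222 222 223 223 223 224 223 221 220 220 222 225 224
  224 222 218 210 193 176 171 174]
 [225 224 225 224 223 222 221 221 218 216 212 205 203 204 211 219 223 224
  224 224 223 219 207 190 186 186]
 [225 225 224 224 221 217 213 207 200 191 183 175 174 181 195 211 220 223
  225 224 224 222 217 208 208 209]
 [224 224 225 222 216 204 192 185 176 165 157 150 156 167 181 197 214 222
  224 224 225 223 222 220 221 221]
 [225 224 225 222 215 197 180 173 164 155 149 144 146 157 169 184 203 218
  223 224 224 224 224 225 224 223]
 [225 225 225 224 217 199 178 170 166 157 150 142 141 145 158 174 192 210
  220 224 225 225 224 224 224 221]
 [225 224 225 224 220 208 189 175 170 164 152 144 136 136 149 164 180 198
  214 221 224 225 224 225 224 220]
 [225 224 224 225 223 217 204 189 178 169 156 142 132 131 142 157 172 185
  204 217 223 225 224 225 223 220]
 [225 224 225 224 225 222 217 204 185 172 160 142 129 128 137 147 162 174
  192 211 220 223 224 224 225 221]
 [225 224 
[... 2067 characters left out ...]
71 161 154 145 135 138 155 184 209 225 230 231 231]
 [209 186 177 172 164 156 147 140 141 157 179 201 218 226 230 231]
 [215 195 184 179 170 161 150 141 139 154 173 189 207 221 228 230]
 [224 213 198 185 176 163 149 138 137 147 164 178 193 212 225 229]
 [229 224 212 193 179 167 146 132 133 141 154 168 184 200 219 227]
 [230 228 220 204 187 171 150 129 129 138 150 165 179 192 210 221]
 [232 230 226 216 196 178 158 135 127 142 162 179 191 202 211 221]
 [231 230 229 222 208 189 167 144 139 161 187 206 215 219 221 225]
 [232 231 230 225 219 204 181 156 154 178 209 222 225 227 227 230]]
[264.84327637 222.39029119]
[264.55245875 222.47914794]
[264.99467213 222.55507589]
[264.44296632 225.61148595]
```

Request:
step_arm:
  targets:
    - [[0.026, -0.012, -0.2, 0, 0, 0, 0], [0, 0, -0.02, 0, 0, 0, 0], [0, 0, -0.02, 0, 0, 0, 0], [0, 0, -0.02, 0, 0, 0, 0], [0, 0, 0, 0, 0, 0, 0]]

```text
t: 5.2
ee_pos: [603.5, 64.0, 370.7]
orientation: [-0.447, -3.11, 0.0]
ft_force: [0.3, -0.4, -1.5]
width: 25.5
grasp_force: 30.0
```

Request:
step_arm:
  targets:
    - [[0, 0, -0.02, 0, 0, 0, 0], [0, 0, -0.02, 0, 0, 0, 0], [0, 0, -0.02, 0, 0, 0, 0], [0, 0, 0, 0, 0, 0, 0], [0, 0, 0, 0, 0, 0, 0]]

```text
t: 5.82
ee_pos: [603.5, 64.1, 367.7]
orientation: [-0.447, -3.11, 0.0]
ft_force: [1.2, 0.1, -0.9]
width: 25.7
grasp_force: 30.0
```

Request:
step_arm:
  targets:
    - [[0, 0, -0.1, 0, 0, 0, 0], [0, 0, -0.1, 0, 0, 0, 0], [0, 0, -0.08, 0, 0, 0, 0], [0, 0, 0, 0, 0, 0, 0], [0, 0, 0, 0, 0, 0, 0]]

```text
t: 6.45
ee_pos: [603.5, 64.0, 353.7]
orientation: [0.447, 3.11, 0.0]
ft_force: [-0.1, -0.6, -0.1]
width: 25.4
grasp_force: 30.0
```

Request:
step_arm:
  targets:
    - [[0, 0, -0.01, 0, 0, 0, 0], [0, 0, -0.01, 0, 0, 0, 0], [0, 0, -0.01, 0, 0, 0, 0], [0, 0, -0.01, 0, 0, 0, 0], [0, 0, 0, 0, 0, 0, 0]]

```text
t: 7.08
ee_pos: [603.4, 64.0, 351.6]
orientation: [-0.447, -3.109, 0.0]
ft_force: [0.0, -0.3, -1.7]
width: 25.8
grasp_force: 30.0
```

Request:
step_arm:
  targets:
    - [[0, 0, -0.01, 0, 0, 0, 0], [0, 0, -0.01, 0, 0, 0, 0], [0, 0, -0.01, 0, 0, 0, 0], [0, 0, 0, 0, 0, 0, 0], [0, 0, 0, 0, 0, 0, 0]]

```text
t: 7.7
ee_pos: [603.6, 64.0, 350.5]
orientation: [0.447, 3.109, 0.0]
ft_force: [-0.9, 0.0, 4.6]
width: 25.6
grasp_force: 30.0
```

Request:
step_arm:
  targets:
    - [[0, 0, 0.04, 0, 0, 0, 0], [0.013, 0.1, 0, 0, 0, 0, 0], [0, 0, -0.03, 0, 0, 0, 0], [0, 0, -0.012, 0, 0, 0, 0], [0, 0, 0, 0, 0, 0, 0]]

```text
t: 8.32
ee_pos: [604.2, 69.2, 350.2]
orientation: [0.447, 3.109, 0.001]
ft_force: [-0.5, 1.6, 2.1]
width: 25.4
grasp_force: 30.0
```

Request:
step_arm:
  targets:
    - [[0, 0, -0.006, 0, 0, 0, 0], [0, 0, 0, 0, 0, 0, 0], [0, 0, 0, 0, 0, 0, 0], [0, 0, 0, 0, 0, 0, 0], [0, 0, 0, 0, 0, 0, 0]]

```text
t: 8.95
ee_pos: [604.2, 69.1, 349.9]
orientation: [0.447, 3.109, 0.0]
ft_force: [0.1, 2.4, 3.2]
width: 25.4
grasp_force: 30.0
```

Request:
step_arm:
  targets:
    - [[0, 0, 0.05, 0, 0, 0, 0], [0.005, 0.04, 0, 0, 0, 0, 0], [0, 0, -0.04, 0, 0, 0, 0], [0, 0, -0.01, 0, 0, 0, 0], [0, 0, 0, 0, 0, 0, 0]]

```text
t: 9.57
ee_pos: [604.3, 71.0, 349.5]
orientation: [-0.447, -3.109, 0.0]
ft_force: [0.2, 0.5, -1.1]
width: 25.7
grasp_force: 30.0
```

Request:
step_arm:
  targets:
    - [[0, 0, 0.04, 0, 0, 0, 0], [0.005, 0.036, 0, 0, 0, 0, 0], [0, 0, -0.04, 0, 0, 0, 0], [0, 0, -0.02, 0, 0, 0, 0], [0, 0, 0, 0, 0, 0, 0]]

```text
t: 10.2
ee_pos: [604.6, 72.8, 348.7]
orientation: [-0.447, -3.109, 0.0]
ft_force: [0.0, -0.3, -0.6]
width: 25.6
grasp_force: 30.0
```

Request:
step_arm:
  targets:
    - [[0, 0, -0.015, 0, 0, 0, 0], [0, 0, -0.015, 0, 0, 0, 0], [0, 0, 0, 0, 0, 0, 0], [0, 0, 0, 0, 0, 0, 0], [0, 0, 0, 0, 0, 0, 0]]

```text
t: 10.82
ee_pos: [604.8, 72.8, 348.0]
orientation: [0.447, 3.109, 0.0]
ft_force: [-1.2, -1.3, 5.7]
width: 25.5
grasp_force: 30.0
```

Request:
step_arm:
  targets:
    - [[0, 0, -0.02, 0, 0, 0, 0], [0, 0, -0.02, 0, 0, 0, 0], [0, 0, -0.02, 0, 0, 0, 0], [0, 0, -0.02, 0, 0, 0, 0], [0, 0, 0, 0, 0, 0, 0]]

```text
t: 11.45
ee_pos: [604.8, 72.8, 344.1]
orientation: [0.447, 3.109, 0.0]
ft_force: [-2.2, 0.2, 6.1]
width: 25.6
grasp_force: 30.0
```

Request:
step_arm:
  targets:
    - [[0, 0, -0.02, 0, 0, 0, 0], [0, 0, -0.02, 0, 0, 0, 0], [0, 0, -0.02, 0, 0, 0, 0], [0, 0, 0, 0, 0, 0, 0], [0, 0, 0, 0, 0, 0, 0]]

```text
t: 12.08
ee_pos: [604.8, 72.8, 341.1]
orientation: [0.447, 3.109, 0.0]
ft_force: [-1.2, 0.4, 5.5]
width: 25.5
grasp_force: 30.0
```

Commanded z is now 340.3, and the stop should be near 339.4. I'll use smaller steps.

Request:
step_arm:
  targets:
    - [[0, 0, -0.01, 0, 0, 0, 0], [0, 0, -0.01, 0, 0, 0, 0], [0, 0, -0.01, 0, 0, 0, 0], [0, 0, 0, 0, 0, 0, 0], [0, 0, 0, 0, 0, 0, 0]]

```text
t: 12.7
ee_pos: [604.8, 72.8, 339.6]
orientation: [0.447, 3.109, 0.0]
ft_force: [-1.4, -0.4, 6.0]
width: 25.6
grasp_force: 30.0
```

Request:
step_arm:
  targets:
    - [[0, 0, -0.01, 0, 0, 0, 0], [0, 0, -0.01, 0, 0, 0, 0], [0, 0, 0, 0, 0, 0, 0], [0, 0, 0, 0, 0, 0, 0], [0, 0, 0, 0, 0, 0, 0]]

```text
t: 13.32
ee_pos: [604.9, 72.8, 339.4]
orientation: [0.447, 3.108, 0.0]
ft_force: [-1.8, -0.5, 11.7]
width: 25.3
grasp_force: 30.0
```

Request:
step_arm:
  targets:
    - [[0, 0, -0.01, 0, 0, 0, 0], [0, 0, 0, 0, 0, 0, 0], [0, 0, 0, 0, 0, 0, 0], [0, 0, 0.1, 0, 0, 0, 0], [0, 0, 0.2, 0, 0, 0, 0]]

```text
t: 13.95
ee_pos: [604.4, 72.8, 352.1]
orientation: [-0.447, -3.108, 0.0]
ft_force: [0.8, 0.5, -0.8]
width: 25.4
grasp_force: 30.0
```

Request:
step_arm:
  targets:
    - [[0, 0, 0.5, 0, 0, 0, 0], [0, 0, 0.7, 0, 0, 0, 0], [-0.2, 0.4, 0, 0, 0, 0, 0], [-0.4, 0.9, 0, 0, 0, 0, 0], [-0.4, 0.9, 0, 0, 0, 0, 0]]

```text
t: 14.58
ee_pos: [553.0, 184.4, 411.0]
orientation: [-0.448, -3.108, 0.001]
ft_force: [1.1, 0.9, -0.5]
width: 25.2
grasp_force: 30.0
```

Request:
step_arm:
  targets:
    - [[-0.34, 0.7, 0, 0, 0, 0, 0], [-0.34, 0.7, 0, 0, 0, 0, 0], [-0.34, 0.7, 0, 0, 0, 0, 0], [-0.34, 0.69, -0.5, 0, 0, 0, 0], [0, 0, -0.3, 0, 0, 0, 0]]

```text
t: 15.2
ee_pos: [484.1, 324.4, 370.0]
orientation: [-0.441, -3.108, 0.002]
ft_force: [0.2, 0.6, -1.2]
width: 25.4
grasp_force: 30.0
```

```bash
python3 - <<'E'
from h import *
d=snap('scene','scene2'); t=snap('top','top2'); o=readout.get_obs(); print(o['ee_pos'],o['ft_force'])
p=np.array([486.6,322.3,108.6]); print(proj(d,p),proj(d,[486.8,322.1,90]))
u=proj(d,[486,322,115]).astype(int); print(u)
a=cv2.imread('pics/scene2.png')[u[1]-50:u[1]+50,u[0]-50:u[0]+50]
b=cv2.imread('pics/top2.png')[150:250,240:340]
cv2.imwrite('pics/c3.png',cv2.resize(np.hstack([a,b]),None,fx=4,fy=4,interpolation=cv2.INTER_CUBIC))
E
```

```text
[485.12752709 322.36866995 369.51487498] [ 0.09028044  0.11784131 -0.74662345]
[345.03965966 261.29793248] [344.36796301 266.45200629]
[345 259]
```

View pics/c3.png

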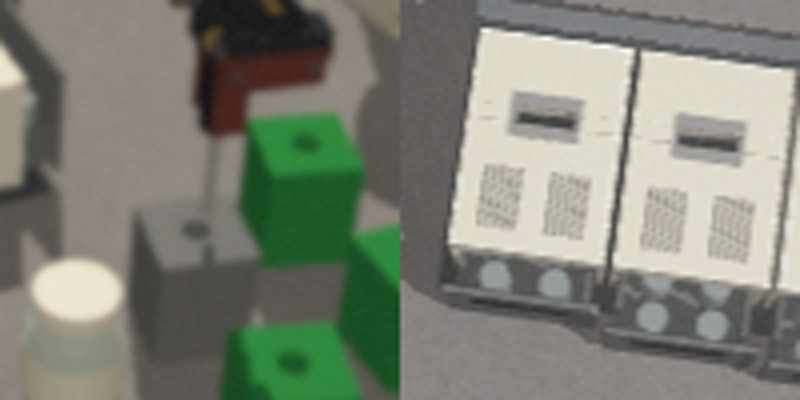

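The drawer is out: the right crop shows an open drawer in front of the first module. The left crop shows the bore at (197,229) with the shaft coming down to about (208,215). The arm was still settling, so I'll settle and check again.

Request:
step_arm:
  targets:
    - [[-0.008, 0.006, 0, 0, 0, 0, 0], [0, 0, 0, 0, 0, 0, 0], [0, 0, 0, 0, 0, 0, 0], [0, 0, 0, 0, 0, 0, 0], [0, 0, 0, 0, 0, 0, 0]]

```text
t: 15.92
ee_pos: [486.3, 322.5, 372.4]
orientation: [0.448, 3.109, 0.0]
ft_force: [-0.8, -0.2, -0.8]
width: 25.2
grasp_force: 30.0
```

```bash
python3 - <<'E'
from h import *
d=snap('scene','scene3'); o=readout.get_obs(); e=o['ee_pos']; print(e,o['ft_force'])
tip=e-[0,0,263.7]; print('exp tip,70up',proj(d,tip),proj(d,tip+[0,0,70]),'1mm x,y',proj(d,tip+[1,0,0])-proj(d,tip),proj(d,tip+[0,1,0])-proj(d,tip),'bore',proj(d,[486.8,322.1,90]))
g=cv2.cvtColor(cv2.imread('pics/scene3.png'),cv2.COLOR_BGR2GRAY)
print(g[238:274:1,337:356])
E
```

```text
[486.27789538 322.56134189 372.40339398] [ 0.16437522  0.19810309 -1.12559972]
exp tip,70up [345.1936316  261.28667804] [347.43138321 241.05406518] 1mm x,y [-0.2959187   0.11030801] [0.21245812 0.20387734] bore [344.36796301 266.45200629]
[[137 138 138 137 133 116  85  49  29  32  39  44  47  46  47  48  49  65
   97]
 [137 138 138 140 133 121  90  57  32  32  40  46  46  46  48  49  50  69
   95]
 [139 138 139 138 137 127 109  77  51  41  41  47  49  48  52  53  61  77
   96]
 [138 138 138 139 138 134 123 105  78  59  57  59  62  64  72  81  87  95
  104]
 [139 140 139 140 137 138 132 122 106  87  79  80  86  97 106 112 116 118
  117]
 [139 139 139 140 140 139 137 133 122 105  99 102 111 121 128 133 133 130
  122]
 [141 140 140 140 138 140 140 136 126 112 108 114 125 133 135 138 137 134
  119]
 [141 140 140 140 140 140 141 137 127 114 110 115 128 135 136 135 137 133
  116]
 [138 141 140 139 139 139 138 134 127 114 110 116 128 136 137 135 136 132
  116]
 [138 138 139 140 140 138 137 133 124 111 108 119 130 136 137 137 135 131
  113]
 [139 139 139 140 137 138 138 134 125 112 112 122 1
[... 1355 characters left out ...]
  83  86  94 103 118 122 122 123 123 123 118
  108]
 [125 123 117 104  88  80  77  76  78  86  99 114 120 124 124 124 124 120
  115]
 [124 122 119 109  95  85  79  77  80  85 101 114 123 123 122 122 123 122
  120]
 [124 125 121 117 109 100  93  90  91  99 111 119 122 121 123 123 124 123
  121]
 [124 125 124 121 118 116 110 104 106 112 117 120 122 122 123 124 123 122
  120]
 [125 125 126 124 124 123 118 111 106 111 117 122 121 122 124 124 125 124
  121]
 [125 125 125 125 125 123 116 106  96 101 111 120 123 122 125 123 123 123
  122]
 [124 125 125 124 123 122 115  97  86  91 107 118 122 122 122 121 120 118
  119]
 [124 125 124 123 125 123 115  99  86  86 101 113 118 116 115 115 112 109
  105]]
```

Request:
step_arm:
  targets:
    - [[0.016, -0.01, -0.1, 0, 0, 0, 0], [0, 0, -0.2, 0, 0, 0, 0], [0, 0, -0.2, 0, 0, 0, 0], [0, 0, -0.1, 0, 0, 0, 0], [0, 0, 0, 0, 0, 0, 0]]

```text
t: 16.6
ee_pos: [486.9, 322.1, 341.6]
orientation: [-0.447, -3.109, 0.001]
ft_force: [0.0, -0.9, -1.2]
width: 25.9
grasp_force: 30.0
```

Request:
step_arm:
  targets:
    - [[0, 0, -0.4, 0, 0, 0, 0], [0, 0, -0.4, 0, 0, 0, 0], [0, 0, -0.3, 0, 0, 0, 0], [0, 0, -0.1, 0, 0, 0, 0], [0, 0, 0, 0, 0, 0, 0]]

```text
t: 17.23
ee_pos: [487.1, 322.2, 282.3]
orientation: [-0.447, -3.109, 0.0]
ft_force: [0.3, -0.5, -1.4]
width: 25.9
grasp_force: 30.0
```

Request:
step_arm:
  targets:
    - [[0, 0, -0.01, 0, 0, 0, 0], [0, 0, -0.01, 0, 0, 0, 0], [0, 0, -0.01, 0, 0, 0, 0], [0, 0, 0, 0, 0, 0, 0], [0, 0, 0, 0, 0, 0, 0]]

```text
t: 17.85
ee_pos: [487.0, 322.1, 280.8]
orientation: [0.447, 3.109, 0.0]
ft_force: [0.5, 0.5, -0.9]
width: 25.4
grasp_force: 30.0
```

Commanded z is 280.8, with about 2 mm left to the seat.

Request:
step_arm:
  targets:
    - [[0, 0, -0.01, 0, 0, 0, 0], [0, 0, -0.01, 0, 0, 0, 0], [0, 0, -0.01, 0, 0, 0, 0], [0, 0, -0.01, 0, 0, 0, 0], [0, 0, 0, 0, 0, 0, 0]]

```text
t: 18.48
ee_pos: [487.0, 322.1, 278.7]
orientation: [-0.447, -3.11, 0.0]
ft_force: [-0.7, -0.2, -1.2]
width: 26.0
grasp_force: 30.0
```

Request:
step_arm:
  targets:
    - [[0, 0, -0.008, 0, 0, 0, 0], [0, 0, 0, 0, 0, 0, 0], [0, 0, 0, 0, 0, 0, 0], [0, 0, 0, 0, 0, 0, 0], [0, 0, 0, 0, 0, 0, 0]]

```text
t: 19.1
ee_pos: [487.1, 322.1, 278.6]
orientation: [0.447, 3.109, 0.0]
ft_force: [-1.8, -1.0, 5.8]
width: 25.4
grasp_force: 30.0
```

Request:
step_arm:
  targets:
    - [[0, 0, 0.004, 0, 0, 0, 0.5], [0, 0, 0, 0, 0, 0, 1], [0, 0, 0, 0, 0, 0, 1], [0, 0, 0, 0, 0, 0, 1], [0, 0, 0, 0, 0, 0, 1]]

```text
t: 19.73
ee_pos: [487.0, 322.1, 278.5]
orientation: [-0.447, -3.11, 0.0]
ft_force: [-0.9, 0.2, 0.4]
width: 71.6
grasp_force: 0.0
```

Request:
step_arm:
  targets:
    - [[0, 0, 0, 0, 0, 0, 1], [0, 0, 0, 0, 0, 0, 1], [0, 0, 0.3, 0, 0, 0, 1], [0, 0, 0.6, 0, 0, 0, 1], [0, 0, 0.9, 0, 0, 0, 1]]

```text
t: 20.35
ee_pos: [486.7, 321.9, 369.4]
orientation: [-0.447, -3.108, 0.002]
ft_force: [0.2, -0.1, -0.7]
width: 87.7
grasp_force: 0.0
```

Request:
step_arm:
  targets:
    - [[0, 0, 0.9, 0, 0, 0, 1], [-0.8, 0.8, 0, 0, 0, 0, 1], [-0.8, 0.8, 0, 0, 0, 0, 1], [-0.8, 0.8, 0, 0, 0, 0, 1], [-0.5, 0.5, 0, 0, 0, 0, 1]]

```text
t: 20.98
ee_pos: [340.1, 468.5, 414.9]
orientation: [0.445, 3.109, 0.002]
ft_force: [1.3, 0.1, 1.4]
width: 88.0
grasp_force: 0.0
```

```bash
python3 - <<'E'
from h import *
t=snap('top','top4'); d=snap('scene','scene4')
a=cv2.imread('pics/top4.png')[140:260,150:290]; b=cv2.imread('pics/scene4.png')[215:335,280:420]
cv2.imwrite('pics/c4.png',cv2.resize(np.hstack([a,b]),(800,343),interpolation=cv2.INTER_CUBIC))
for p in ([487,322.3,112.5],): print(proj(t,p),proj(d,p))
g=cv2.imread('pics/top4.png',0)[195:245,165:212]; print(np.argwhere(g<55).mean(0)[::-1]+[165,195])
g=cv2.imread('pics/scene4.png',0)[240:275,335:356]; print(np.argwhere(g<45).mean(0)[::-1]+[335,240])
E
```

```text
[183.93430569 218.31332512] [345.04198833 260.24686267]
[182.95454545 218.28409091]
[344.83809524 261.05714286]
```

View pics/c4.png

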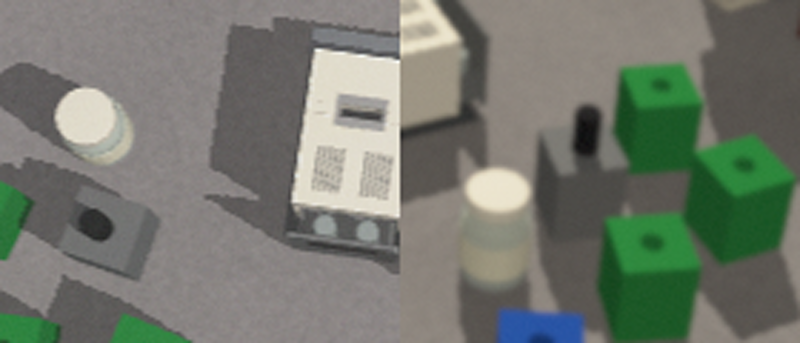

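The rod stands upright in the grey stand, with its handle at (95,225) in the top crop and (587,130) in the scene crop. The drawer is out, and the jar is where it was. I'll let the arm settle, then hand in.

Request:
step_arm:
  targets:
    - [[0, 0, 0, 0, 0, 0, 1], [0, 0, 0, 0, 0, 0, 1], [0, 0, 0, 0, 0, 0, 1], [0, 0, 0, 0, 0, 0, 1], [0, 0, 0, 0, 0, 0, 1]]

```text
t: 21.7
ee_pos: [342.3, 466.9, 413.5]
orientation: [-0.448, -3.109, 0.0]
ft_force: [-0.4, -0.2, 0.9]
width: 87.8
grasp_force: 0.0
```

```bash
python3 -c "
from h import *
print(ctrl.close_job())"
```

```text
the job is handed in; nothing more can be done
None
```

I pressed the latch tab down to its stop, the shut drawer came out, and the rod is back upright in its grey stand; the job was handed in at about 22 s, and no verdict was returned.

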